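Fold up the wind guard

ROBOT

A 6-joint arm with a two-finger parallel gripper is mounted at the origin on a cart in front of the work surface, level with it; the furniture and walls round the work are solid. World frame = base frame: x ahead of the robot, y to its left, z up, the work surface at z = 0. Lengths are in mm, angles in degrees, forces in N, time in s.
With the tool pointing down it reaches from about 300 to 850 mm from the base axis. Payload 4.2 kg.
Tool frame: the origin (TCP) lies between the finger pads; the fingertips stand 14 mm ahead of it and the grasp point (between the pads) lies 5 mm behind it (env.finger_overhang is the distance from the TCP to the fingertips, in mm); z points along the fingers, y is the line along which they close (so a half turn about z gives the same grasp; the last joint's range is limited). The gripper opens to 91 mm and grips with 3 to 60 N. Pads are 32 mm wide; open, the fingers measure 118 mm over their backs; the gripper's body (76 mm by 178 mm) begins 60 mm behind the grasp point.
Start: joints at [66.234, 18.312, 89.639, -0, 72.044, -1.146], TCP at [221.162, 530.782, 227.976] pointing down, gripper open.
Joint ranges: [-177.97, 177.97], [-48.28, 115.42], [12.27, 149.76], [-77.06, 257.06], [2.81, 150.46], [-146.56, 146.56]. Speed limits (degrees/s): [147.25, 147.25, 180, 180, 180, 180].

INTERFACE

Orientations are given as [roll, pitch, yaw] about the fixed x, y, z axes, in that order (R = Rz(yaw) Ry(pitch) Rx(roll)).
In Python, from workcell import status, cams, env, finder gives the robot as it stands.
- The arm moves only by the tool apply_moves, never from a script. Its argument "increments" is a list of rows, each a list of 7 numbers: the opening, from -1 (shut) to 1 (fully open), then the shift along the world's x, y, z in m, then the turn, a rotation vector about the world's x, y, z in degrees. In form: [[gripper, x, y, z, ax, ay, az], ...]. A call has 1 to 5 rows; each row shifts and turns the commanded pose from where the row before left it; what a row does not reach is not made up. A row lasts 1/12 s, in which the tool goes at most 41.7 mm and 7.16 degrees, less where a joint would pass 70% of its speed; a pose out of reach is approached as far as the arm can. A call with a gripper value outside its range is refused whole. The fingers move at their own pace and stop on an object; "newtons" is the grip in N (left out, the last holds). Time passes only in rows, so rows that do not move let the fingers close. It gives the time, the measured TCP pose, the force, the opening and the grip force at its end, in the units of the state.
- status.state(): the state, without advancing time (a new reading comes with each control period).
- cams.grab_frame(name): name is "side" or "top"; returns a dict with "color" (420x560x3 uint8, red, green, blue), "intrinsics" (3x3 intrinsics, pixels), "R" (3x3) and "t" (3): a world point X has camera coordinates R X + t. Camera axes: x right, y down, z forward; pixel columns grow to the right and rows downward; lengths in mm; the calibration is good to about 2 mm. A picture is of the moment at which its call begins. There is no depth.
- env.job_done(): hands the job in; it is judged then, once.
Trained networks look in the newest picture that a camera, given by its name, has taken for a name from the list of things; names that differ only in an ending like _2 or _b are one class to them, and where a whole thing is asked for, a point or a joint stands for the part that bears it (a point fixed in the world has none). Each returns a list of dicts, best first, with "score" (0 to 1); they miss things now and then, are a little off and sometimes report something else, mostly with a low value. They report only what shows in the picture. A call takes as long as a camera call.
- finder.boxes_of(query, camera): "rect" ([left, top, width, height] in pixels, round what is visible of it).
- finder.trace(query, camera): "pixels" (420x560 bool, what is visible of it) and "rect" ([left, top, width, height] in pixels, round what is visible of it).
The state is a dict: "time_s": time; "qpos": joint angles; "qvel": joint speeds; "effort": joint torques, N m; "ee_pos": TCP position; "ee_rot": TCP orientation; "force": force on the tool from outside, world axes, zero at the start; "torque": the same for the moment, N m; "gripper_width": finger opening in mm; "gripper_force": force on a finger pad.
Only numpy, scipy, OpenCV 4.12 (cv2) and the standard library are available. Lean on these libraries where they do the work, as an engineer would, in place of code of your own. Each camera call takes 0.05 s, during which the arm holds its last target. There are 200 camera calls.

TASK

Fold the three-leaf metal wind guard up flat (its two moving leaves have knobs on top to hold them by). First fold the end leaf back fully flat against the middle leaf while the middle leaf is still swung open; then swing these two together fully flat against the fixed leaf, so that the end leaf lies between the other two. Leave the fuel cans, the kitchen timer and the small sauce cup standing where they are, and let go of the guard when it is folded.

Things in the scene. Friction and masses are not known exactly. Their poses are not given: they have to be found in the camera images.
- guard: Fixed leaf and foot of the wind guard: upright slotted aluminium panel in a dark steel frame, 120 mm long (own y), 8 mm thick, top edge 76 mm above the worktop; foot plate 80 x 110 x 10 mm, immovable. Origin on the worktop under the panel's middle; z up; -x is the face against which the others fold; first hinge at the +y end.
- middle_leaf (a joint): Angle (rad) of the middle leaf about the upright first hinge: 0 fully folded (parallel to the fixed leaf, 26 mm in front), 1.57 square to it on its -x side; range 0 to 1.9. From above it folds counter-clockwise. Stays where left; needs about 0.22 N m (2 N at the knob). The leaf: 120 mm long, 8 mm thick, 16 to 76 mm above the worktop.
- end_leaf (a joint): Angle (rad) of the end leaf to the middle leaf about the upright second hinge: 0 flat against the middle leaf's side that faces the fixed leaf, 1.57 square; range 0 to 1.9. From above it folds counter-clockwise. Stays where left; about 0.07 N m (0.8 N at the knob). 100 mm long, else like the middle leaf. It runs into the fixed leaf if the middle one is swung in first.
- middle_hinge (a point): Point on the axis of the first hinge (between fixed and middle leaf), at the height of the leaves' top edge, 76 mm above the worktop.
- end_hinge (a point): Point on the axis of the second hinge (between middle and end leaf), 76 mm above the worktop. 132 mm from the first hinge.
- middle_knob (a point): Middle of the middle leaf's knob: an upright round black peg, 20 mm in diameter and 32 mm tall with a thin steel band, turning freely about its own axis, on the leaf's top edge near its far end, 115 mm from the first hinge axis. This point is half way up, 92 mm above the worktop.
- end_knob (a point): Middle of the end leaf's knob, the same kind of peg, on the end leaf's top edge near its free end, 94 mm from the second hinge axis. This point is half way up, 92 mm above the worktop.
- fuel_can_1: Bystander: fuel can with a lid, 71 mm in diameter, 68 mm tall; origin under its centre.
- fuel_can_5: Bystander: fuel can, opened, 71 mm in diameter, 63 mm tall; origin under its centre.
- kitchen_timer: Bystander: round white kitchen timer, 65 mm in diameter, 40 mm tall; origin under its centre.
- ramekin_a: Bystander: small black sauce cup, 63 mm in diameter, 37 mm tall; origin under its centre.

How it is judged:
By the outcome, as a careful person would: the job done as asked, in the order asked, and still so for the second after the job is handed in, with the robot touching nothing.
It also fails if it takes over 48 s, if anything falls off the work surface, if the arm or the gripper's body presses on something with over 40 N, if the wrist force passes 120 N, or if a joint passes its speed limit or range.

## Working session

There is one attempt and no reset: what is moved stays moved. The work goes in short steps, Python scripts to look and compute and a tool call to move; the robot and the scene stay as the last step left them, time stands still between calls to the robot, and variables do not carry over. Pictures are saved under pics/ and viewed, at most 10 in all, crops included, and the job is handed in when it is done.

Besides the shell and the picture viewer there is one more tool, called after "Request:" as name([rows], argument=value, ...), one row to a line, values as JSON. apply_moves: Moves the arm, as the interface text tells. Its arguments: {"type":"object","properties":{"increments":{"type":"array","items":{"type":"array","items":{"type":"number"}}},"newtons":{"type":"number"}},"required":["increments"]}

```bash
mkdir -p pics; cat > h.py <<'E'
import numpy as np, cv2
from workcell import status, cams, env, finder
def save(n,f): cv2.imwrite(f'pics/{f}.png',cv2.cvtColor(n['color'],cv2.COLOR_RGB2BGR))
def atz(c,u,v,z):
    K,R,t=np.array(c['intrinsics']),np.array(c['R']),np.array(c['t'])
    o=-R.T@t; d=R.T@np.linalg.solve(K,[u,v,1]); return o+d*(z-o[2])/d[2]
def proj(c,X):
    p=np.array(c['intrinsics'])@(np.array(c['R'])@np.array(X,float)+np.array(c['t'])); return p[:2]/p[2]
E
python3 - <<'E'
from h import *
T=cams.grab_frame('top');S=cams.grab_frame('side');save(T,'t0');save(S,'s0')
for c,f in(('top',T),('side',S)):
    print(c,-np.array(f['R']).T@f['t'])
    for q,z in(('guard',76),('middle_leaf',76),('end_leaf',76),('middle_knob',92),('end_knob',92),('middle_hinge',76),('end_hinge',76),('fuel_can_1',68),('fuel_can_5',63),('kitchen_timer',40),('ramekin_a',37)):
        for b in finder.boxes_of(q,c)[:2]:
            l,t,w,h=b['rect'];print(q,round(b['score'],2),np.round([l,t,w,h]),np.round(atz(f,l+w/2,t+h/2,z)[:2]))
E
```

```text
top [455.5224571  160.98694494 911.3625687 ]
guard 0.67 [285. 161.  69.  82.] [540. 102.]
guard 0.39 [287. 187.  58.  55.] [512. 108.]
middle_leaf 0.93 [289. 184.  56.  59.] [514. 107.]
end_leaf 0.5 [307. 212.  40.  28.] [488.  86.]
end_leaf 0.17 [287. 185.  57.  57.] [516. 110.]
middle_knob 0.66 [288. 184.  58.  58.] [515. 109.]
end_knob 0.71 [308. 218.  40.  24.] [480.  86.]
end_hinge 0.65 [306. 216.  44.  26.] [480.  83.]
fuel_can_1 0.67 [198. 206.  32.  31.] [499. 334.]
fuel_can_5 0.67 [198. 206.  32.  31.] [499. 335.]
kitchen_timer 0.66 [382. 204.  29.  27.] [509. -75.]
kitchen_timer 0.58 [290. 189.  55.  55.] [512. 103.]
ramekin_a 0.72 [380. 157.  30.  25.] [619. -76.]
side [460.98320607 812.26245463 664.68519575]
guard 0.69 [234. 160.  84.  63.] [552. 132.]
middle_leaf 0.56 [257. 162.  64.  61.] [521. 130.]
end_leaf 0.56 [297. 160.  24.  50.] [478.  99.]
middle_knob 0.67 [257. 162.  61.  59.] [523. 146.]
end_knob 0.75 [292. 163.  27.  52.] [485. 134.]
middle_hinge 0.96 [253. 159.  67.  61.] [528. 122.]
end_hinge 0.61 [297. 165.  20.  46.] [481. 111.]
fuel_can_1 0.85 [273. 257.  37.  50.] [493. 371.]
fuel_can_1 0.6 [230. 238.  39.  46.] [578. 331.]
fuel_can_5 0.85 [273. 257.  37.  50.] [493. 368.]
fuel_can_5 0.6 [230. 238.  39.  46.] [579. 327.]
kitchen_timer 0.53 [282. 151.  27.  23.] [520. -32.]
ramekin_a 0.61 [236. 162.  80.  56.] [558.  82.]
ramekin_a 0.59 [249. 151.  19.  20.] [618. -32.]
```

View pics/t0.png

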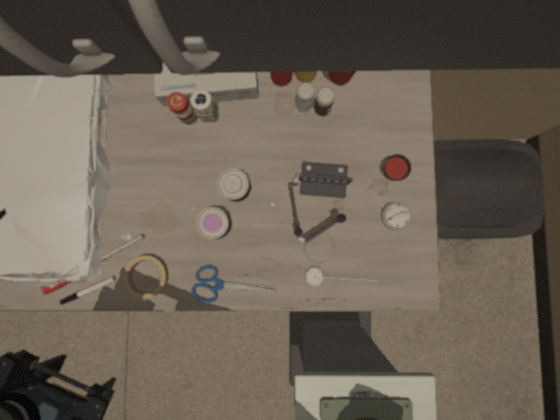

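View pics/s0.png

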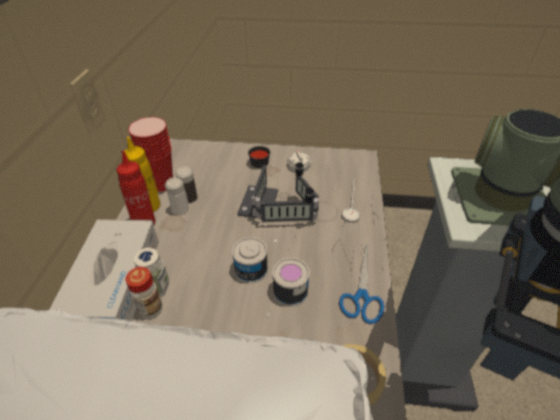

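The top view shows the fixed leaf and foot at about (325,180), the middle leaf running from (293,182) to (299,237), and the end leaf from there to (341,217). The cans are at (234,184) and (212,222), the timer at (397,215) and the cup at (397,168). I'll zoom in.

```bash
python3 - <<'E'
import cv2,numpy as np
a=cv2.imread('pics/t0.png')[150:250,270:370];b=cv2.imread('pics/s0.png')[145:245,220:340]
a=cv2.resize(a,None,fx=5,fy=5,interpolation=cv2.INTER_CUBIC)
cv2.imwrite('pics/t0c.png',cv2.convertScaleAbs(a,alpha=1.8))
b=cv2.resize(b,None,fx=5,fy=5,interpolation=cv2.INTER_CUBIC)
cv2.imwrite('pics/s0c.png',cv2.convertScaleAbs(b,alpha=1.8))
E
```

```text
(no output)
```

View pics/t0c.png

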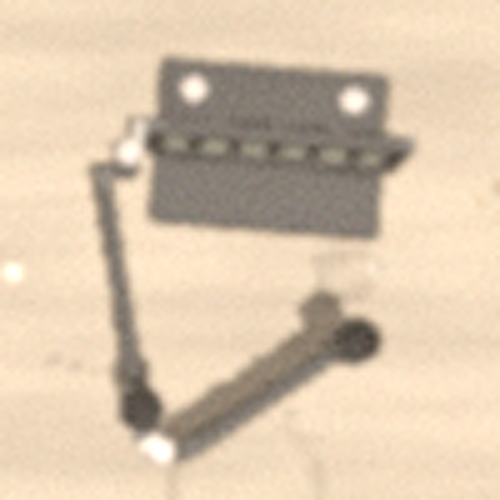

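View pics/s0c.png

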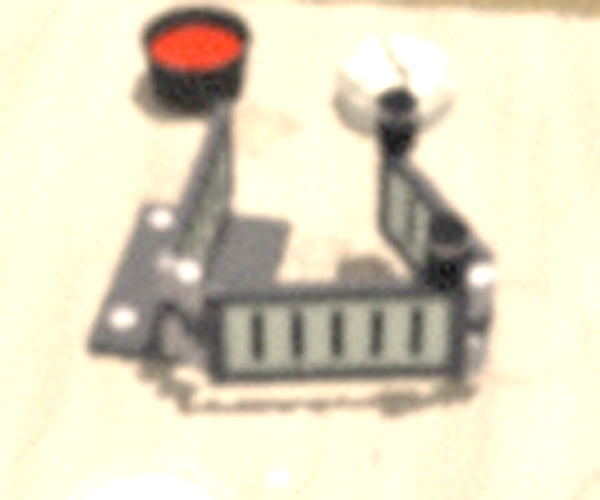

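The close-ups show, in top-image pixels, first hinge (295.6,180.4), end hinge (301.6,239.2), middle knob (298,231.5) and end knob (341,218). In the side image the knob tops are at (309.4,191) for the middle leaf and (299.6,165) for the end leaf. Next I'll compute the geometry.

```bash
python3 - <<'E'
from h import *
T=cams.grab_frame('top');S=cams.grab_frame('side')
P={'h1':((295.6,180.4),(257.6,199),78),'h2':((301.6,239.2),(316.2,199.4),78),'mk':((298,231.6),(309.4,191),108),'ek':((341,218),(299.6,165),108),
'panL':((301,178),None,76),'panR':((351,179.5),None,76)}
for k,(a,b,z) in P.items(): print(k,np.round(atz(T,*a,z)), np.round(atz(S,*b,z)) if b else '')
print(status.state())
E
```

```text
h1 [588. 153.  78.] [589. 163.  78.]
h2 [459. 141.  78.] [459. 150.  78.]
mk [475. 149. 108.] [475. 158. 108.]
ek [503.  59. 108.] [503.  68. 108.]
panL [594. 141.  76.] 
panR [590.  32.  76.] 
{'time_s': 1.3, 'qpos': array([ 6.62337993e+01,  1.83110632e+01,  8.96386590e+01,  5.11273689e-04,
        7.20421950e+01, -1.14611457e+00]), 'qvel': array([-0.05171486, -0.05501544,  0.0370404 , -0.06712831, -0.05209195,
       -0.00118633]), 'effort': array([-4.54266083e-04, -4.12367463e+01, -2.32230073e+01,  7.25308643e-02,
        3.78585770e-02, -6.38699461e-06]), 'ee_pos': array([221.16537591, 530.79363173, 227.98663857]), 'ee_rot': array([ 1.79991909e+02, -3.24616667e-04,  1.57379756e+02]), 'force': array([-0.39615458,  0.06952781, -0.04831124]), 'torque': array([-0.01321825,  0.02724863, -0.04579063]), 'gripper_force': 0.0, 'gripper_width': 91.10531602223742}
```

Request:
apply_moves([
  [0.2,0.0188,-0.0313,0,0,0,-2.6],
  [0.2,0.0188,-0.0313,0,0,0,-2.6],
  [0.2,0.0188,-0.0313,0,0,0,-2.6],
  [0.2,0.0188,-0.0313,0,0,0,-2.6],
  [0.2,0.0188,-0.0313,0,0,0,-2.6],
], newtons=12)

```text
time_s: 1.72
ee_pos: [315.7, 372.8, 228.1]
ee_rot: [180.0, 0.0, 144.3]
force: [0.7, -0.2, 0.8]
gripper_width: 60.7
gripper_force: 0.0
```

Request:
apply_moves([
  [0.2,0.0188,-0.0313,0,0,0,-2.6],
  [0.2,0.0188,-0.0313,0,0,0,-2.6],
  [0.2,0.0188,-0.0313,0,0,0,-2.6],
  [0.2,0.0188,-0.0313,0,0,0,-2.6],
  [0.2,0.0188,-0.0313,0,0,0,-2.6],
])

```text
time_s: 2.13
ee_pos: [409.8, 216.2, 228.2]
ee_rot: [180.0, 0.0, 131.3]
force: [1.1, 0.8, -0.5]
gripper_width: 54.8
gripper_force: 0.0
```

Request:
apply_moves([
  [0.2,0.0188,-0.0313,0,0,0,-2.6],
  [0.2,0.0188,-0.0313,0,0,0,-2.6],
  [0.2,0.0188,-0.0313,-0.02,0,0,-2.6],
  [0.2,0.0188,-0.0313,-0.03,0,0,-2.6],
  [0.2,0.0188,-0.0313,-0.03,0,0,-2.6],
])

```text
time_s: 2.55
ee_pos: [500.0, 67.0, 155.1]
ee_rot: [179.8, 0.1, 118.2]
force: [0.7, 0.8, -0.8]
gripper_width: 54.1
gripper_force: 0.0
```

Request:
apply_moves([
  [0.2,0,0,0,0,0,0],
])

```text
time_s: 2.63
ee_pos: [498.4, 64.3, 150.6]
ee_rot: [-179.6, -0.0, 118.1]
force: [-0.2, 0.5, 0.3]
gripper_width: 54.9
gripper_force: 0.0
```

```bash
python3 - <<'E'
from h import *
T=cams.grab_frame('top');S=cams.grab_frame('side')
s=status.state();p=s['ee_pos'];print(p,s['ee_rot'],s['gripper_width'])
A=cv2.resize(T['color'][150:250,270:370],(400,400),interpolation=cv2.INTER_CUBIC)
B=cv2.resize(S['color'][130:230,240:340],(400,400),interpolation=cv2.INTER_CUBIC)
def tip(img,f,X,o):
    u=(proj(f,X)-o+.5)*4; cv2.circle(img,(int(u[0]),int(u[1])),4,(255,0,0),1)
A=A.copy();B=B.copy()
q=p+[0,0,-14]
tip(B,S,q,(240,130))
n=cv2.convertScaleAbs(np.hstack([A,B]),alpha=1.7);save({'color':n},'c1')
E
```

```text
[498.40516285  67.81071831 154.09159049] [-1.79866244e+02 -7.95505488e-02  1.18249227e+02] 54.57586272851716
```

View pics/c1.png

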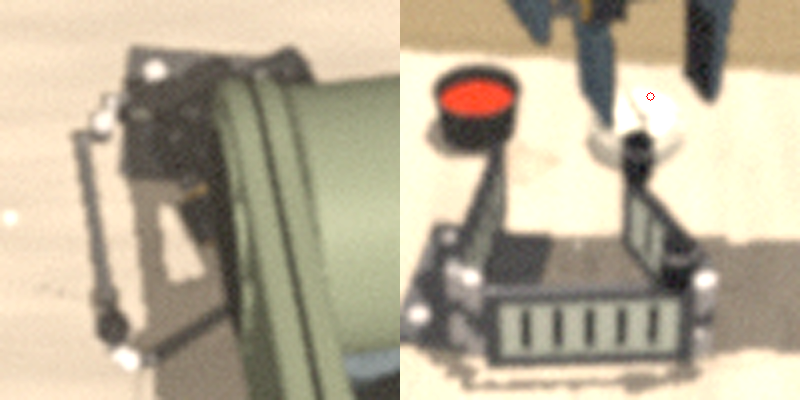

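The side view shows the fingertips straddling the end knob in line. The side camera is biased about 3 px downward, so I trust the top view: knob at about (504,59). I'll go down and grip.

Request:
apply_moves([
  [0.2,0.001,-0.001,0,0,0,0],
  [0.2,0,0,-0.02,0,0,0],
  [0.2,0,0,-0.02,0,0,0],
  [0.2,0,0,-0.014,0,0,0],
  [0.2,0,0,0,0,0,0],
])

```text
time_s: 3.15
ee_pos: [498.1, 68.8, 100.0]
ee_rot: [-179.8, -0.1, 118.5]
force: [-0.6, -0.2, -0.0]
gripper_width: 54.7
gripper_force: 0.0
```

Request:
apply_moves([
  [0.2,0,0,0,0,0,0],
  [-1,0,0,0,0,0,0],
  [-1,0,0,0,0,0,0],
  [-1,0,0,0,0,0,0],
  [-1,0,0,0,0,0,0],
])

```text
time_s: 3.57
ee_pos: [500.2, 67.8, 101.9]
ee_rot: [179.9, 0.0, 118.4]
force: [-0.5, 0.4, -0.2]
gripper_width: 31.3
gripper_force: 0.0
```

Request:
apply_moves([
  [-1,0,0,0,0,0,0],
  [-1,0,0,0,0,0,0],
])

```text
time_s: 3.73
ee_pos: [499.9, 67.6, 101.4]
ee_rot: [180.0, 0.0, 118.4]
force: [-0.1, -0.6, 1.6]
gripper_width: 19.6
gripper_force: 12.0
```

Request:
apply_moves([
  [-1,0.0074,0.0047,0,0,0,6],
  [-1,0.0069,0.00545,0,0,0,6],
  [-1,0.0063,0.0061,0,0,0,6],
  [-1,0,0,0,0,0,0],
  [-1,0,0,0,0,0,0],
])

```text
time_s: 4.15
ee_pos: [520.8, 84.2, 101.4]
ee_rot: [179.9, 0.0, 136.2]
force: [-0.4, 0.1, 2.6]
gripper_width: 19.6
gripper_force: 12.0
```

Request:
apply_moves([
  [-1,0.0056,0.0068,0,0,0,6],
  [-1,0.0049,0.0073,0,0,0,6],
  [-1,0.0041,0.0078,0,0,0,6],
  [-1,0,0,0,0,0,0],
  [-1,0,0,0,0,0,0],
])

```text
time_s: 4.57
ee_pos: [535.1, 105.8, 101.3]
ee_rot: [180.0, 0.0, 154.2]
force: [-0.1, 0.6, 2.7]
gripper_width: 19.6
gripper_force: 12.0
```

Request:
apply_moves([
  [-1,0.0033,0.0082,0,0,0,6],
  [-1,0.0024,0.0085,0,0,0,6],
  [-1,0,0,0,0,0,0],
  [-1,0,0,0,0,0,0],
])

```text
time_s: 4.9
ee_pos: [540.7, 122.3, 101.4]
ee_rot: [180.0, 0.1, 166.1]
force: [0.3, 0.9, 3.4]
gripper_width: 20.0
gripper_force: 12.0
```

Request:
apply_moves([
  [-1,0.0009,0.0043,0,0,0,3],
  [-1,0.0007,0.0043,0,0,0,3],
  [-1,0,0,0,0,0,0],
  [-1,0,0,0,0,0,0],
])

```text
time_s: 5.23
ee_pos: [542.3, 130.8, 101.3]
ee_rot: [180.0, 0.0, 172.2]
force: [-0.9, 0.5, 4.6]
gripper_width: 19.7
gripper_force: 12.0
```

Request:
apply_moves([
  [-1,0.0005,0.0044,0,0,0,3],
  [-1,0,0,0,0,0,0],
  [-1,0,0,0,0,0,0],
])

```text
time_s: 5.48
ee_pos: [542.7, 135.3, 101.3]
ee_rot: [180.0, 0.0, 175.2]
force: [0.0, 0.9, 4.8]
gripper_width: 19.7
gripper_force: 12.0
```

Request:
apply_moves([
  [-1,0.0001,0.0022,0,0,0,1.5],
  [-1,0,0,0,0,0,0],
  [-1,0,0,0,0,0,0],
])

```text
time_s: 5.73
ee_pos: [542.9, 137.5, 101.3]
ee_rot: [180.0, 0.0, 176.8]
force: [-0.3, -0.0, 5.6]
gripper_width: 19.6
gripper_force: 12.0
```

```bash
python3 - <<'E'
from h import *
T=cams.grab_frame('top');S=cams.grab_frame('side')
A=cv2.resize(T['color'][160:260,270:370],(400,400),interpolation=cv2.INTER_CUBIC)
B=cv2.resize(S['color'][130:230,230:330],(400,400),interpolation=cv2.INTER_CUBIC)
n=cv2.convertScaleAbs(np.hstack([A,B]),alpha=1.7);save({'color':n},'c2')
E
```

```text
(no output)
```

View pics/c2.png

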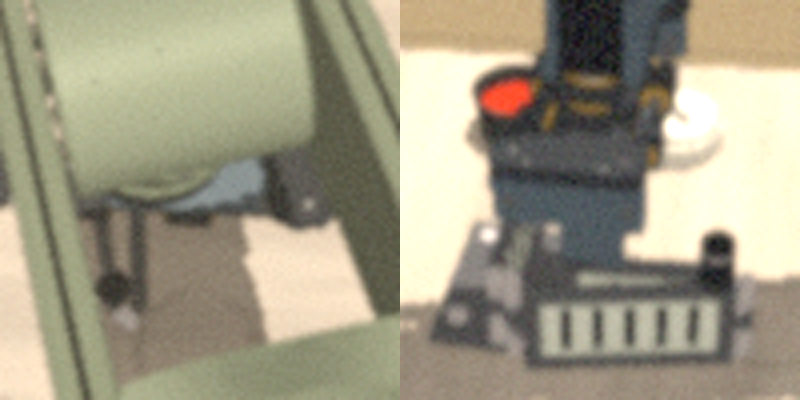

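The end leaf is nearly parallel to the middle leaf, with a small wedge of a gap left. I'll continue in small steps until there is contact force.

Request:
apply_moves([
  [-1,0,0.0022,0,0,0,1.5],
  [-1,0,0.0022,0,0,0,1.5],
  [-1,0,0,0,0,0,0],
  [-1,0,0,0,0,0,0],
])

```text
time_s: 6.17
ee_pos: [543.0, 142.0, 101.3]
ee_rot: [180.0, 0.0, 179.8]
force: [-0.7, 0.7, 5.9]
gripper_width: 20.0
gripper_force: 12.0
```

Request:
apply_moves([
  [-1,0,0.002,0,0,0,1],
  [-1,0,0,0,0,0,0],
  [-1,0,0,0,0,0,0],
])

```text
time_s: 6.42
ee_pos: [542.9, 143.9, 101.3]
ee_rot: [180.0, 0.0, -179.2]
force: [0.3, -0.0, 4.8]
gripper_width: 19.5
gripper_force: 12.0
```

Request:
apply_moves([
  [-1,0,0.002,0,0,0,1],
  [-1,0,0,0,0,0,0],
  [-1,0,0,0,0,0,0],
])

```text
time_s: 6.67
ee_pos: [542.9, 145.9, 101.3]
ee_rot: [180.0, 0.0, -178.2]
force: [-1.1, -0.5, 5.6]
gripper_width: 19.5
gripper_force: 12.0
```

Request:
apply_moves([
  [-1,0,0.002,0,0,0,1],
  [-1,0,0,0,0,0,0],
  [-1,0,0,0,0,0,0],
])

```text
time_s: 6.92
ee_pos: [542.8, 147.9, 101.3]
ee_rot: [180.0, 0.0, -177.2]
force: [-0.4, -1.0, 5.4]
gripper_width: 19.8
gripper_force: 12.0
```

Request:
apply_moves([
  [-1,0,0.002,0,0,0,1],
  [-1,0,0,0,0,0,0],
  [-1,0,0,0,0,0,0],
])

```text
time_s: 7.17
ee_pos: [542.6, 149.1, 101.3]
ee_rot: [-179.9, -0.0, -176.2]
force: [-0.6, -2.5, 5.9]
gripper_width: 19.8
gripper_force: 12.0
```

```bash
python3 - <<'E'
from h import *
T=cams.grab_frame('top');S=cams.grab_frame('side')
A=cv2.resize(T['color'][195:255,280:330],(400,480),interpolation=cv2.INTER_CUBIC)
B=cv2.resize(S['color'][170:230,250:330],(400,300),interpolation=cv2.INTER_CUBIC)
B=np.vstack([B,np.zeros((180,400,3),np.uint8)])
n=cv2.convertScaleAbs(np.hstack([A,B]),alpha=1.9);save({'color':n},'c3')
E
```

```text
(no output)
```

View pics/c3.png

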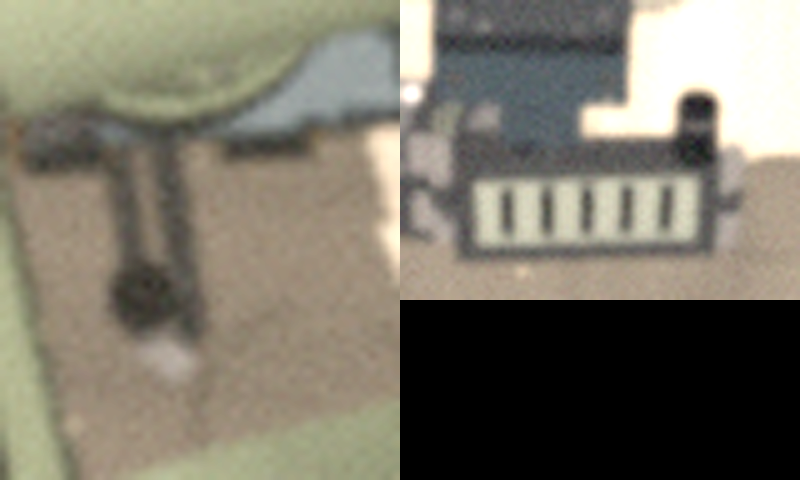

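The leaves look parallel and the force is rising, so this is the stop. One more push to seat it, then release.

Request:
apply_moves([
  [-1,0,0.002,0,0,0,0],
  [-1,0,0,0,0,0,0],
  [-1,0,0,0,0,0,0],
])

```text
time_s: 7.52
ee_pos: [542.5, 150.4, 101.3]
ee_rot: [-179.8, -0.0, -176.2]
force: [0.0, -4.4, 6.8]
gripper_width: 19.3
gripper_force: 12.0
```

Request:
apply_moves([
  [-1,0,0.002,0,0,0,0],
  [-1,0,0,0,0,0,0],
  [-1,0,0,0,0,0,0],
])

```text
time_s: 7.77
ee_pos: [542.3, 152.3, 101.3]
ee_rot: [-179.8, -0.1, -176.2]
force: [-0.8, -4.6, 7.5]
gripper_width: 19.6
gripper_force: 12.0
```

Request:
apply_moves([
  [0.1,0,0,0,0,0,0],
  [0.1,0,0,0,0,0,0],
  [0.1,0,0,0,0,0,0],
  [0.1,0,0,0.02,0,0,0],
  [0.1,0,0,0.025,0,0,0],
])

```text
time_s: 8.18
ee_pos: [540.9, 153.8, 143.9]
ee_rot: [-179.9, -0.4, -176.1]
force: [0.8, -0.2, 0.8]
gripper_width: 48.7
gripper_force: 0.0
```

Request:
apply_moves([
  [0.1,-0.02,0,0,0,0,0],
  [0.1,-0.02,0,0,0,0,0],
  [0.1,0,0,0,0,0,0],
])

```text
time_s: 8.43
ee_pos: [499.0, 153.9, 145.7]
ee_rot: [-180.0, -0.3, -176.1]
force: [-1.1, -0.6, -0.9]
gripper_width: 50.2
gripper_force: 0.0
```

```bash
python3 - <<'E'
from h import *
T=cams.grab_frame('top');S=cams.grab_frame('side')
print(status.state()['ee_pos'])
A=cv2.resize(T['color'][195:255,280:330],(400,480),interpolation=cv2.INTER_CUBIC)
B=cv2.resize(S['color'][150:230,250:330],(400,400),interpolation=cv2.INTER_CUBIC)
B=np.vstack([B,np.zeros((80,400,3),np.uint8)])
n=cv2.convertScaleAbs(np.hstack([A,B]),alpha=1.9);save({'color':n},'c4')
E
```

```text
[502.43312268 154.256159   145.89716311]
```

View pics/c4.png

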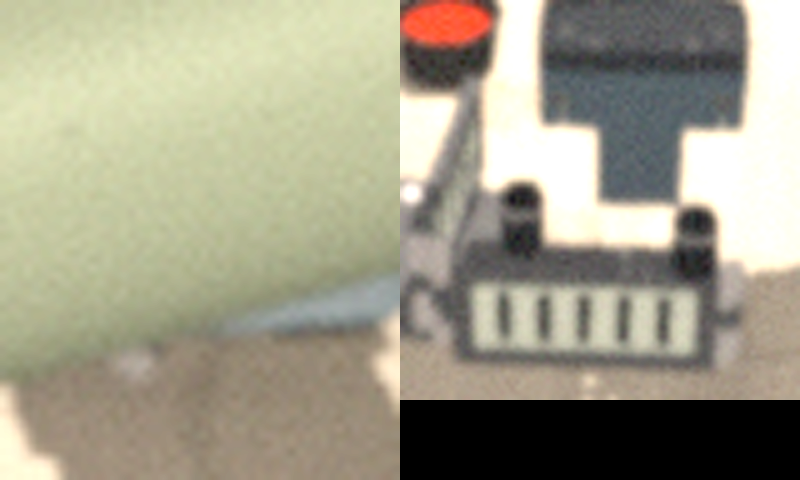

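The side view shows the end leaf flat on the middle leaf and the middle knob about 25 mm nearer the robot than the tool. I'll move over, go down and grip.

Request:
apply_moves([
  [0.1,-0.026,0.002,0,0,0,0],
  [0.1,0,0,-0.02,0,0,0],
  [0.1,0,0,-0.02,0,0,0],
  [0.1,0,0,-0.009,0,0,0],
  [0.1,0,0,0,0,0,0],
])

```text
time_s: 8.95
ee_pos: [476.0, 155.8, 94.9]
ee_rot: [-179.9, -0.3, -176.1]
force: [-0.2, -0.6, 0.1]
gripper_width: 50.4
gripper_force: 0.0
```

Request:
apply_moves([
  [-1,0,0,0,0,0,0],
  [-1,0,0,0,0,0,0],
  [-1,0,0,0,0,0,0],
  [-1,0,0,0,0,0,0],
  [-1,0,0,0,0,0,0],
], newtons=15)

```text
time_s: 9.37
ee_pos: [477.4, 156.7, 97.9]
ee_rot: [179.9, 0.1, -176.2]
force: [-0.1, 0.7, 1.1]
gripper_width: 20.1
gripper_force: 4.6
```

Request:
apply_moves([
  [-1,0.0002,-0.0118,0,0,0,3.5],
  [-1,0.0014,-0.0118,0,0,0,3.5],
  [-1,0.0027,-0.0115,0,0,0,3.5],
  [-1,0,0,0,0,0,0],
  [-1,0,0,0,0,0,0],
])

```text
time_s: 9.78
ee_pos: [482.6, 120.8, 97.9]
ee_rot: [-180.0, 0.2, -165.7]
force: [3.6, -2.0, 2.0]
gripper_width: 19.7
gripper_force: 15.0
```

Request:
apply_moves([
  [-1,0.0039,-0.0112,0,0,0,3.5],
  [-1,0.005,-0.0107,0,0,0,3.5],
  [-1,0.0061,-0.0102,0,0,0,3.5],
  [-1,0,0,0,0,0,0],
  [-1,0,0,0,0,0,0],
])

```text
time_s: 10.2
ee_pos: [498.2, 89.6, 97.9]
ee_rot: [-180.0, 0.3, -155.3]
force: [5.9, 1.0, 2.1]
gripper_width: 19.5
gripper_force: 15.0
```

Request:
apply_moves([
  [-1,0.008,-0.0091,0,0,0,3.5],
  [-1,0.009,-0.0083,0,0,0,3.5],
  [-1,0.0094,-0.0074,0,0,0,3.5],
  [-1,0,0,0,0,0,0],
  [-1,0,0,0,0,0,0],
])

```text
time_s: 10.62
ee_pos: [523.0, 64.5, 97.8]
ee_rot: [-180.0, 0.1, -144.7]
force: [1.4, -1.3, 5.7]
gripper_width: 19.4
gripper_force: 15.0
```

Request:
apply_moves([
  [-1,0.0097,-0.0068,0,0,0,3.5],
  [-1,0.0104,-0.0057,0,0,0,3.5],
  [-1,0,0,0,0,0,0],
  [-1,0,0,0,0,0,0],
])

```text
time_s: 10.95
ee_pos: [543.2, 52.5, 97.8]
ee_rot: [-180.0, 0.1, -137.8]
force: [2.4, 0.4, 5.2]
gripper_width: 20.0
gripper_force: 15.0
```

Request:
apply_moves([
  [-1,0.0106,-0.0045,0,0,0,2],
  [-1,0.0055,-0.0019,0,0,0,1],
  [-1,0,0,0,0,0,0],
  [-1,0,0,0,0,0,0],
])

```text
time_s: 11.28
ee_pos: [559.1, 46.6, 97.8]
ee_rot: [-180.0, 0.1, -134.8]
force: [2.6, 2.5, 6.0]
gripper_width: 19.3
gripper_force: 15.0
```

Request:
apply_moves([
  [-1,0.003,-0.0008,0,0,0,0],
  [-1,0,0,0,0,0,0],
  [-1,0,0,0,0,0,0],
])

```text
time_s: 11.53
ee_pos: [561.0, 46.0, 97.8]
ee_rot: [179.9, 0.0, -134.8]
force: [0.9, 2.8, 5.6]
gripper_width: 19.3
gripper_force: 15.0
```

Request:
apply_moves([
  [-1,0.003,-0.0006,0,0,0,0],
  [-1,0,0,0,0,0,0],
  [-1,0,0,0,0,0,0],
])

```text
time_s: 11.78
ee_pos: [563.7, 45.3, 97.8]
ee_rot: [179.9, 0.0, -134.8]
force: [-1.4, 2.4, 6.2]
gripper_width: 19.6
gripper_force: 15.0
```

Request:
apply_moves([
  [-1,0.003,-0.0006,0,0,0,0],
  [-1,0,0,0,0,0,0],
  [-1,0,0,0,0,0,0],
])

```text
time_s: 12.03
ee_pos: [566.6, 44.6, 97.8]
ee_rot: [179.9, -0.0, -134.8]
force: [-0.2, 2.3, 7.8]
gripper_width: 19.6
gripper_force: 15.0
```

Request:
apply_moves([
  [-1,0.003,-0.0006,0,0,0,0],
  [-1,0,0,0,0,0,0],
  [-1,0,0,0,0,0,0],
])

```text
time_s: 12.28
ee_pos: [568.4, 44.2, 97.7]
ee_rot: [179.8, -0.1, -134.8]
force: [-3.7, 2.9, 9.2]
gripper_width: 19.5
gripper_force: 15.0
```

Request:
apply_moves([
  [-1,0.003,0,0,0,0,0],
  [-1,0,0,0,0,0,0],
  [-1,0,0,0,0,0,0],
])

```text
time_s: 12.53
ee_pos: [568.6, 44.2, 97.6]
ee_rot: [179.5, -0.4, -134.8]
force: [-9.3, 2.6, 13.8]
gripper_width: 19.5
gripper_force: 15.0
```

Request:
apply_moves([
  [-1,0.003,0,0,0,0,0],
  [-1,0,0,0,0,0,0],
  [-1,0,0,0,0,0,0],
])

```text
time_s: 12.78
ee_pos: [569.0, 44.4, 97.4]
ee_rot: [179.3, -0.6, -134.8]
force: [-14.0, 2.9, 17.0]
gripper_width: 19.8
gripper_force: 15.0
```

That is a hard stop, so the guard is folded. Releasing and retreating to look.

Request:
apply_moves([
  [0.1,-0.004,0,0,0,0,0],
  [0.1,0,0,0,0,0,0],
  [0.1,0,0,0,0,0,0],
  [0.1,0,0,0.03,0,0,0],
  [0.1,0,0,0.035,0,0,0],
])

```text
time_s: 13.2
ee_pos: [570.3, 42.7, 159.6]
ee_rot: [179.7, -0.4, -134.7]
force: [0.7, 0.9, 0.5]
gripper_width: 48.9
gripper_force: 0.0
```

Request:
apply_moves([
  [0.1,-0.03,0,0.02,0,0,0],
  [0.1,-0.04,0,0,0,0,0],
  [0.1,-0.04,0,0,0,0,0],
  [0.1,-0.04,0,0,0,0,0],
  [0.1,-0.04,0,0,0,0,0],
])

```text
time_s: 13.62
ee_pos: [380.5, 42.6, 181.5]
ee_rot: [180.0, -0.1, -134.7]
force: [-0.2, 0.3, 0.1]
gripper_width: 50.5
gripper_force: 0.0
```

```bash
python3 - <<'E'
from h import *
T=cams.grab_frame('top');S=cams.grab_frame('side')
print(status.state()['ee_pos'])
A=cv2.resize(T['color'][150:230,190:420],(800,278),interpolation=cv2.INTER_CUBIC)
B=cv2.resize(S['color'][140:310,215:345],(240,314),interpolation=cv2.INTER_CUBIC)
C=cv2.resize(S['color'][145:235,220:330],(384,314),interpolation=cv2.INTER_CUBIC)
D=np.zeros((314,176,3),np.uint8)
n=cv2.convertScaleAbs(np.vstack([A,np.hstack([B,C,D])]),alpha=1.9);save({'color':n},'c5')
E
```

```text
[375.40859717  42.37985384 180.82947065]
```

View pics/c5.png

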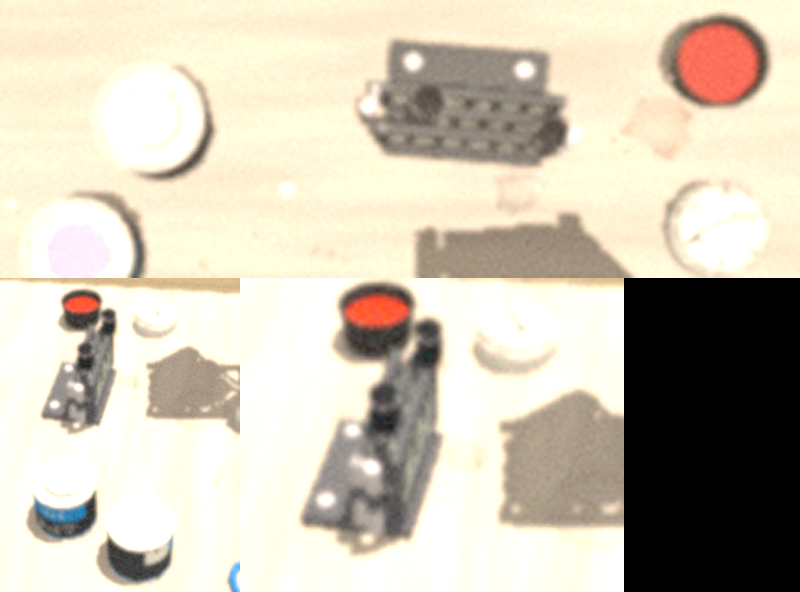

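The view shows the guard folded and parallel, and the cans, cup and timer untouched. I'll check numerically whether the end leaf is fully flat, using the knob centroids.

```bash
python3 - <<'E'
from h import *
T=cams.grab_frame('top')
im=T['color'].astype(float).sum(2)
def cen(u,v,r=5,thr=None):
    p=im[v-r:v+r+1,u-r:u+r+1]; w=np.clip(np.percentile(p,30)-p,0,None)
    yy,xx=np.mgrid[v-r:v+r+1,u-r:u+r+1]; return (w*xx).sum()/w.sum(),(w*yy).sum()/w.sum()
e=cen(313,179);m=cen(348,188)
E=atz(T,*e,108);M=atz(T,*m,108);print(e,m,E,M,np.linalg.norm(E-M))
# guard yaw from foot screws (z~12) in upsampled picture: (413,62),(525,70)
a=atz(T,190+413/3.478,150+62/3.475,12);b=atz(T,190+525/3.478,150+70/3.475,12)
d=(b-a)[:2];d/=np.linalg.norm(d);n=np.array([-d[1],d[0]])
print('yaw',np.degrees(np.arctan2(d[0],-d[1])),'perp',n@(E-M)[:2],'along',d@(E-M)[:2])
# foot edges fit
img=cv2.resize(T['color'][155:205,285:360],None,fx=10,fy=10,interpolation=cv2.INTER_CUBIC)
save({'color':cv2.convertScaleAbs(img,alpha=2)},'c6')
E
```

```text
(np.float64(312.6666666666667), np.float64(177.55606758832565)) (np.float64(348.6801801801802), np.float64(187.4144144144144)) [589.11636746 117.34161337 108.        ] [567.5782518   41.77282584 108.        ] 78.57819083400223
yaw -4.579036896387305 perp 15.436393938591715 along -77.04706235099091
```

View pics/c6.png

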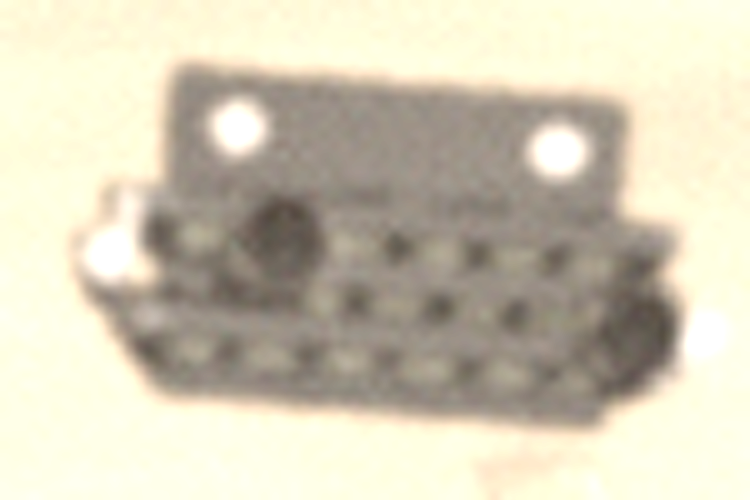

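```bash
python3 -c "
from h import *
print(env.job_done())"
```

```text
the job is handed in; nothing more can be done
None
```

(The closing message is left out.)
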